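# Seat a block in the jig and lock it with the cam lever

## Robot

A 7-joint arm with a two-finger parallel gripper is mounted at the origin on a cart in front of the work surface, level with it; the furniture and walls round the work are solid. World frame = base frame: x ahead of the robot, y to its left, z up, the work surface at z = 0. Lengths are in m, angles in rad, forces in N, time in s.
With the tool pointing down it reaches from about 0.4 to 0.85 m from the base axis. Payload 4.5 kg.
Tool frame: the origin (TCP) lies between the finger pads; the fingertips stand 8 mm ahead of it and the grasp point (between the pads) lies 11 mm behind it; z points along the fingers, y is the direction in which the jaws open and shut (so a half turn about z gives the same grasp; the last joint's range is limited). The gripper opens to 88 mm and grips with 3 to 60 N. Pads are 18 mm wide; open, the fingers measure 123 mm over their backs; the gripper's body (75 mm by 187 mm) begins 45 mm behind the grasp point.
Start: joints at [0.034, 0.689, -0.195, 1.565, 0.157, 0.902, -0.215], TCP at [0.625, 0, 0.247] pointing down, gripper open.
Joint ranges: [-3.01, 3.01], [-0.46, 2.08], [-1.47, 1.51], [0.13, 2.56], [-1, 4.14], [0.04, 2.09], [-2.66, 2.66]. Speed limits (rad/s): [2.57, 2.57, 3.14, 3.14, 3.14, 3.14, 3.14].

## Interface

Orientations are given as a unit quaternion [x, y, z, w].
In Python, from plant import r gives the robot as it stands.
- The arm moves only by the tool carry_out, never from a script. Its argument "commands" is a list that holds one entry, the list of rows, each a list of 7 numbers: the turn, a rotation vector about the tool's x, y, z in rad, then the shift along the tool's x, y, z in cm, then the finger opening in cm, from 0 to 8.81. A call has 1 to 10 rows; each row is the pose to reach, as a shift and turn from the pose commanded when the call began, along the tool's axes at that moment; what a row does not reach only later rows make up. A row lasts 1/12 s, in which the tool goes at most 41.7 mm and 7.16 degrees, less where a joint would pass 70% of its speed; a pose out of reach is approached as far as the arm can. A call with a gripper value outside its range is refused whole. The fingers move at their own pace and stop on an object; "force" is the grip in N (left out, the last holds). Time passes only in rows, so rows that repeat a pose let the fingers close. It gives the time, the measured TCP pose, the force and the opening at its end, in the units of the state.
- r.get_state(): the state, without advancing time (a new reading comes with each control period).
- r.snapshot(name): name is "scene" or "side" or "wrist"; returns a dict with "pixels" (480x640x3 uint8, red, green, blue), "mtx" (3x3 intrinsics, pixels), "xyz" and "rotation" of the camera in the world. Camera axes: x right, y down, z forward; pixel columns grow to the right and rows downward; lengths in m; the calibration is good to about 2 mm. The wrist camera is an equidistant fisheye: a pixel r from the principal point sees the ray r / f radians off the axis. A picture is of the moment at which its call begins. There is no depth.
- r.finish_job(): hands the job in, once; it reports no verdict.
The state is a dict: "clock": time; "q": joint angles; "qd": joint speeds; "joint_torque": joint torques, N m; "tool_pos": TCP position; "eef_rot": TCP orientation; "contact_force": force on the tool from outside, world axes, zero at the start; "moment": the same for the moment, N m; "opening": opening from 0.0 (shut) to 1.0 (fully open).
Only numpy, scipy, OpenCV 4.12 (cv2) and the standard library are available. Lean on these libraries where they do the work, as an engineer would, in place of code of your own. Each camera call takes 0.05 s, during which the arm holds its last target.

## Task

Push the oak block lying in the plywood jig along its fence until its end butts fully against the end stop. Then, with a finger against its side, swing the knobbed cam lever all the way round to its stop pin, so that the cam clamps the block against the fence, and leave it so. Only push, gently and without forcing anything against its stop; lift nothing, and do not disturb the nail tin and the wooden spool standing nearby.

Things in the scene. Friction and masses are not known exactly. Their poses are not given: they have to be found in the camera images.
- jig: Fixed jig: plywood base board 184 x 260 x 18 mm with a fence, an end stop and a cam lever. Origin on the bench under the board, which spans x -105 to +79, y -135 to +125 mm in the jig's axes (x roughly away from the robot, y roughly to its left, z up); board top at z = 18. Its near side (-x) and right end (-y) are open. Position and yaw (-0.75 to 0.22) vary.
- fence_face (a point): Point on the inner face of the jig's fence, a brown wood strip along the far side of the board (y -125 to +115 mm, x +55 to +77, 48 mm high above the bench). The point is at x = +55, y = 0, z = 40 mm in the jig's frame.
- stop_face (a point): Point on the inner face of the jig's end stop, a brown wood strip across the left end of the board (x -51 to +55 mm, y +95 to +115, 48 mm high above the bench). The point is at x = +5, y = +95, z = 40 mm in the jig's frame.
- workpiece: Loose oak block 100 (x) x 185 (y) x 45 mm high, 0.4 to 0.65 kg, flat on the jig's board (top at z = 63), long side 1 to 4 mm from the fence, 45 to 90 mm short of the end stop. Origin: centre of its underside. Its own axes are askew to its faces: lying square in the jig, its yaw is 0.052 rad less than the jig's. Sliding it takes 2 to 5 N.
- block_butt (a point): Centre of the block's right-hand (-y) end face, 22.5 mm above its underside: the face to push on. 90 mm on the -y side of the jig's origin when the block is home.
- block_lead (a point): Centre of the block's left-hand (+y) end face, 22.5 mm above its underside: the face that must come against the end stop (then at y = +95 mm in the jig's frame).
- lever_pivot (a point): Point on the vertical pivot axis of the cam lever, fixed to the jig at x = -74, y = 0 in its frame, on the near side of the block; z = 50 mm, mid-height of the lever's bar.
- lever_knob (a point): Centre of the dark wooden ball knob (28 mm across) at the lever's end, 106 mm from the pivot, z = 50 mm. The steel bar, 16 mm wide and 12 thick (z 44 to 56), runs straight from pivot to knob. Free space above it and, from 35 mm out, under it (down to the board at z = 18, beyond its edge to the bench or past it).
- cam_lever (a joint): Lever angle, rad, growing anticlockwise from above; 0 (open) to 1.9 (locked), a stop pin at each. At 0 the bar points 2.53 rad anticlockwise from the jig's +x (to robot and left), at 1.9 4.43 rad (right, nearly along the block). Starts at 0 to 0.5. Stays where left; 2 to 10 N on the bar turns it. An eccentric under it presses on the block's near side from about 1.5 rad on.
- nail_tin: Loose open round tin of nails, 66 mm across, 75 mm high, upright on the bench to the left of the jig; origin at the centre of its underside. A bystander.
- spool: Loose turned wooden spool, 42 mm across, 70 mm high, upright on the bench to the right of the jig, near its front edge; origin at the centre of its underside. A bystander.
Mind the look-alikes: they are no part of the job. There is more than one size of the workpiece; the job needs the larger.

How it is judged:
On the way, in this order (a step that is already met when the one before it is completed fails the run):
1. the block is home against the end stop while the lever is still open (y of block_lead in the frame of jig above 0.092 m and z of block_lead in the frame of jig below 0.046 m and value of joint cam_lever below 0.8 rad), for 0.2 s.
2. the cam lever is swung round to its stop (y of block_lead in the frame of jig above 0.092 m and z of block_lead in the frame of jig below 0.046 m and value of joint cam_lever above 1.7 rad), for 0.2 s.
At the end, for the whole second after the job is handed in: The block lies flat in the jig, its end within 3 mm of the end stop and its long side within 2 mm of the fence at both ends; the lever stands at 1.7 rad or more (its stop is at 1.9); the tin and the spool stand where they stood (all of step 2 and x of each of block_lead, block_butt in the frame of jig above 0.003 m and z of block_butt in the frame of jig below 0.046 m and linear speed of workpiece below 0.01 m/s and angle between each of nail_tin, spool's own z axis and vertical below 0.1 rad); the robot touches nothing.
It fails at once if the block is lifted or tipped (z of any of block_lead, block_butt in the frame of jig above 0.052 m or angle between workpiece's own z axis and vertical above 0.1 rad).
It fails at once if the block, lever or jig is forced: a finger presses on it with over 45 N (contact force between the fingers and workpiece above 45 N or contact force between the fingers and jig above 45 N).
It fails at once if the nail tin or the spool is moved more than 15 mm (distance of any of nail_tin, spool from where it was at the start of the episode above 0.015 m).
It also fails if it takes over 53 s, if anything falls off the work surface, if the arm or the gripper's body presses on something with over 40 N, if the wrist force passes 120 N, or if a joint passes its speed limit or range.

## Working session

There is one attempt and no reset: what is moved stays moved. The work goes in short steps, Python scripts to look and compute and a tool call to move; the robot and the scene stay as the last step left them, time stands still between calls to the robot, and variables do not carry over. Pictures are saved under pics/ and viewed, and the job is handed in when it is done.

Besides the shell and the picture viewer there is one more tool, called after "Request:" in YAML: its name, and indented under it one key for each argument. carry_out: Moves the arm, as the interface text tells. Its arguments: {"type":"object","properties":{"commands":{"type":"array"},"force":{"type":"number"}},"required":["commands"]}

```bash
ls; mkdir -p pics; python3 - <<'E'
from plant import r
import cv2,numpy as np
s=r.get_state();print(s)
for n in("scene","side","wrist"):
    d=r.snapshot(n);cv2.imwrite(f"pics/{n}0.png",d["pixels"][:,:,::-1]);print(n,d["mtx"].tolist(),d["xyz"],d["rotation"])
    np.savez(f"{n}0.npz",**d)
E
```

```text
pics
{'clock': 0.0, 'q': array([ 0.0337867 ,  0.68998223, -0.19448828,  1.56636941,  0.15729345,
        0.90248364, -0.21509931]), 'qd': array([ 0.00073373,  0.00102039, -0.00228829, -0.0003147 , -0.00160963,
       -0.00048464, -0.00121342]), 'joint_torque': array([ 3.38560185e-04, -5.27571630e+01, -1.26686912e+00, -1.53434461e+01,
       -5.26333472e-02,  6.56995355e-03,  1.65937727e-04]), 'tool_pos': array([ 6.24371369e-01, -5.28055922e-05,  2.45903695e-01]), 'eef_rot': array([ 7.07079040e-01,  7.07133915e-01, -7.04518892e-04, -6.01950315e-04]), 'contact_force': array([0.3021158 , 0.01144303, 0.01574638]), 'moment': array([ 0.00098463,  0.02126153, -0.03062765]), 'opening': 0.9990870614321136}
scene [[488.2852504393124, 0.0, 316.81456741775116], [0.0, 488.2852504393124, 243.99938838410955], [0.0, 0.0, 1.0]] [0.05794992 0.83807437 0.62607346] [-0.24870916  0.83436327 -0.4734498   0.13351768]
side [[525.321722911371, 0.0, 316.0628152726736], [0.0, 525.321722911371, 228.8992754276125], [0.0, 0.0, 1.0]] [0.22193046 1.01281071 0.82521712] [-0.14464079  0.882881   -0.44025297  0.07600987]
wrist [[371.64829954431775, 0.0, 317.15509299522955], [0.0, 371.64829954431775, 239.73501858730418], [0.0, 0.0, 1.0]] [0.62506844 0.06707046 0.38390702] [ 9.91011066e-01 -3.58415146e-04 -1.37211934e-03  1.33772405e-01]
```

View pics/scene0.png

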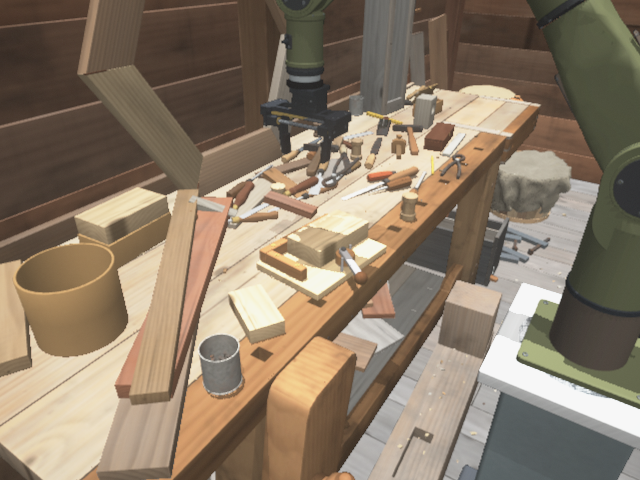

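View pics/side0.png

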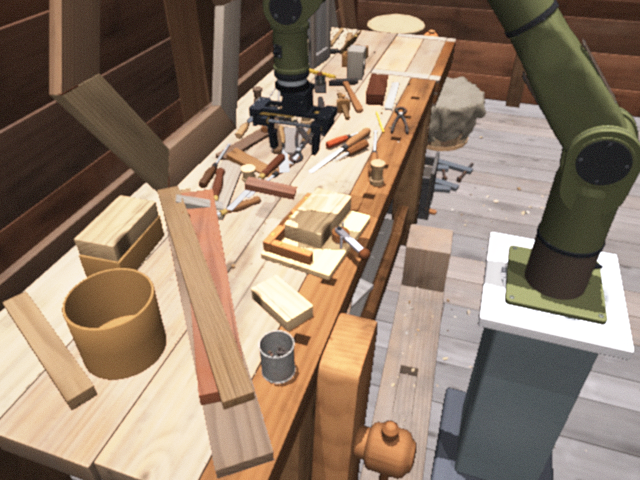

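View pics/wrist0.png

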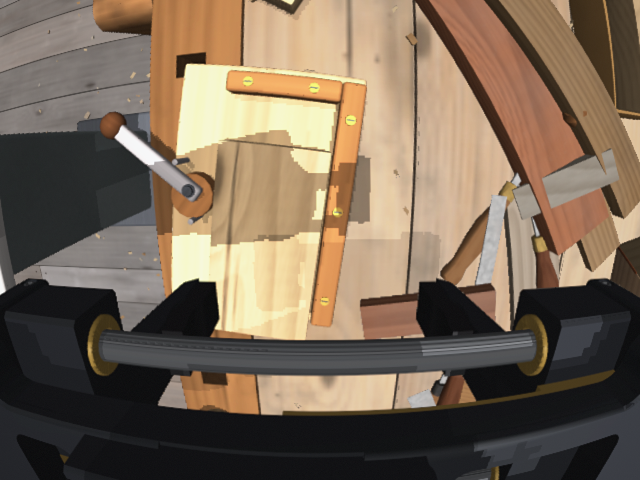

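The wrist view shows the jig. The fence runs (355,85) to (320,325), with the stop at (230-340,85). The lever pivot is at about (190,190) and the knob at about (113,125). The block's lead edge is near (215-330,145). I'll zoom in on these.

```bash
cat > h.py <<'E'
import numpy as np,cv2
from scipy.spatial.transform import Rotation as R
def ray(d,u,v,fish):
    K=d["mtx"];x=(u-K[0,2])/K[0,0];y=(v-K[1,2])/K[1,1]
    if fish:
        t=np.hypot(x,y);s=np.sin(t)/t if t>1e-9 else 1;c=np.array([x*s,y*s,np.cos(t)])
    else:
        c=np.array([x,y,1.])
    return R.from_quat(d["rotation"]).apply(c)
def at(d,u,v,z,fish=True):
    w=ray(d,u,v,fish);o=np.array(d["xyz"]);return o+w*(z-o[2])/w[2]
def proj(d,p,fish=True):
    c=R.from_quat(d["rotation"]).inv().apply(np.array(p)-d["xyz"]);K=d["mtx"]
    if fish:
        n=np.hypot(c[0],c[1]);t=np.arctan2(n,c[2]);q=c[:2]/n*t
    else:q=c[:2]/c[2]
    return q*[K[0,0],K[1,1]]+K[:2,2]
def crop(img,x0,y0,x1,y1,s,name):
    c=cv2.resize(img[y0:y1,x0:x1,::-1],None,fx=s,fy=s,interpolation=cv2.INTER_CUBIC)
    cv2.imwrite("pics/"+name,c)
E
python3 - <<'E'
from h import *
d=np.load("wrist0.npz");crop(d["pixels"],90,50,390,350,2,"w0c.png")
d=np.load("scene0.npz");crop(d["pixels"],220,170,460,350,3,"s0c.png")
E
```

```text
(no output)
```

View pics/w0c.png

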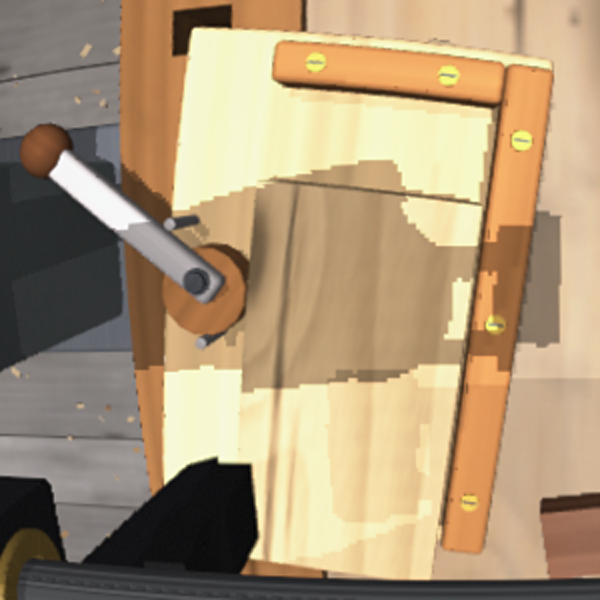

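View pics/s0c.png

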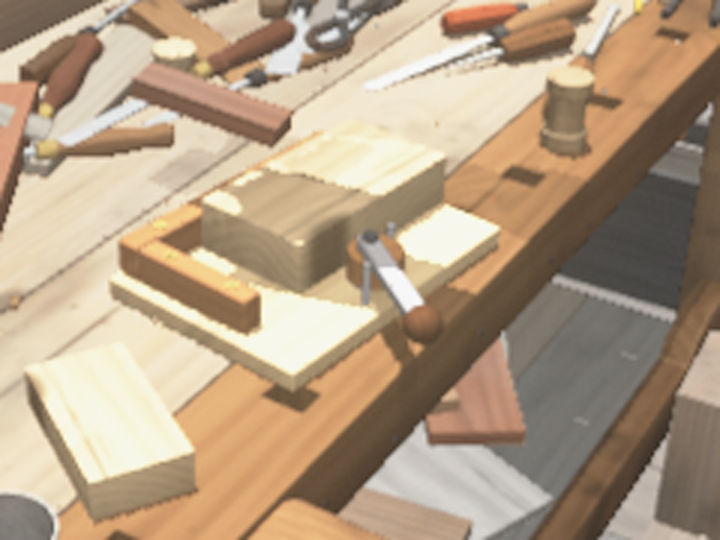

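```bash
cat > fit.py <<'E'
from h import *
def kabsch(P,Q):
    P=np.array(P);Q=np.array(Q);a=P-P.mean(0);b=Q-Q.mean(0)
    yaw=np.arctan2((a[:,0]*b[:,1]-a[:,1]*b[:,0]).sum(),(a*b).sum())
    M=np.array([[np.cos(yaw),-np.sin(yaw)],[np.sin(yaw),np.cos(yaw)]])
    return yaw,Q.mean(0)-M@P.mean(0),M
E
python3 - <<'E'
from fit import *
d=np.load("wrist0.npz")
pts=[((79,125,18),(552,66)),((-105,125,18),(192,28)),((-51,115,48),(277,42)),((-51,95,48),(274,80)),((55,95,48),(500,103)),((55,-125,48),(443,547)),((77,-125,48),(483,553)),((-74,0,58),(197,281))]
f=lambda c:(c[0]/2+90,c[1]/2+50)
P=[np.array(p[:2])/1000 for p,_ in pts];Q=[at(d,*f(c),p[2]/1000)[:2] for p,c in pts]
yaw,t,M=kabsch(P,Q);print("yaw",yaw,"t",t)
for p,q in zip(P,Q):print(p,(M@p+t-q)*1000)
J=lambda q:(M.T@(np.array(q)-t))*1000
print("knob",k:=at(d,*f((46,151)),.05),J(k[:2]), "lever ang",np.arctan2(*(J(k[:2])-[-74,0])[::-1])-2.53)
for c in((270,180),(482,204),(240,390),(464,380)):print("blk",J(at(d,*f(c),.063)[:2]))
for n in("scene","side"):
    e=np.load(n+"0.npz")
    for p in((-105,125,18),(79,125,18),(-51,95,48),(-105,-135,18)):
        w=M@(np.array(p[:2])/1000)+t;print(n,p,proj(e,[*w,p[2]/1000],False))
np.savez("jig.npz",yaw=yaw,t=t,M=M)
E
```

```text
yaw -0.1288010720978477 t [0.57910741 0.01436329]
[0.079 0.125] [1.85672995 3.72933206]
[-0.105  0.125] [-0.59976653  1.0967618 ]
[-0.051  0.115] [-0.65906841  1.72872138]
[-0.051  0.095] [-1.87792854 -0.21040094]
[0.055 0.095] [ 1.3237424  -0.61220784]
[ 0.055 -0.125] [-0.63989393 -2.94205801]
[ 0.077 -0.125] [ 0.76437605 -2.22015747]
[-0.074  0.   ] [-0.16819098 -0.56999099]
knob [0.42340827 0.0918577  0.05      ] [-164.3632036    56.85368042] lever ang 0.05000138623678474
blk [-41.86102373  49.61461454]
blk [51.04842074 49.33377677]
blk [-48.51882309 -47.17861924]
blk [ 53.55080818 -29.14714146]
scene (-105, 125, 18) [316.71469674 293.41754705]
scene (79, 125, 18) [254.85336535 261.30615055]
scene (-51, 95, 48) [306.6343672  265.71226167]
scene (-105, -135, 18) [386.10811971 244.57524426]
side (-105, 125, 18) [328.4040263  273.92107252]
side (79, 125, 18) [259.54163427 251.8162959 ]
side (-51, 95, 48) [313.0268836  249.87819077]
side (-105, -135, 18) [370.05587195 214.75538481]
```

```bash
python3 - <<'E'
from fit import *
j=np.load("jig.npz");M,t,yaw=j["M"],j["t"],j["yaw"]
J=lambda q:(M.T@(np.array(q[:2])-t))*1000
e=np.load("scene0.npz");s=np.load("side0.npz")
print("spool base",J(at(e,409,218,0,False)),"top",J(at(e,409.5,196,.07,False)))
print("side spool base",J(at(s,377,183,0,False)),"top",J(at(s,377.5,162,.07,False)))
print("tin top",J(at(e,220,346,.075,False)),J(at(s,277,344,.075,False)))
for n,D in(("scene",e),("side",s)):
  for p in((-42,49.5,63),(51,49.5,63),(-48,-135,63),(-45,49.5,63),(-74,0,56),(-164,57,50)):
    print(n,p,proj(D,[*(M@(np.array(p[:2])/1000)+t),p[2]/1000],False))
def W(x,y):return M@(np.array([x,y])/1000)+t
print("pre-push",W(3,-165),"home contact",W(3,-90),"lever pre",W(-127,75))
crop(s["pixels"],220,130,420,300,4,"sd0c.png")
E
```

```text
spool base [ -58.99926725 -321.74791659] top [ -58.12570033 -310.94280748]
side spool base [ -55.58260133 -319.00191135] top [ -52.39447048 -319.09266282]
tin top [-126.69708772  394.40977314] [-128.22162132  398.57848933]
scene (-42, 49.5, 63) [317.23386304 249.85247638]
scene (51, 49.5, 63) [286.25550912 235.76326105]
scene (-48, -135, 63) [367.97783527 220.74019917]
scene (-45, 49.5, 63) [318.28232898 250.32932748]
scene (-74, 0, 56) [342.47447023 248.73756327]
scene (-164, 57, 50) [360.12937156 277.27926597]
side (-42, 49.5, 63) [318.070906   233.11974127]
side (51, 49.5, 63) [283.99077763 223.14449138]
side (-48, -135, 63) [350.80113716 195.41872782]
side (-45, 49.5, 63) [319.20025975 233.45030299]
side (-74, 0, 56) [338.74019058 227.75236231]
side (-164, 57, 50) [364.11263864 253.25020999]
pre-push [ 0.56088909 -0.14965528] home contact [ 0.57052249 -0.07527654] lever pre [0.46279279 0.10505458]
```

View pics/sd0c.png

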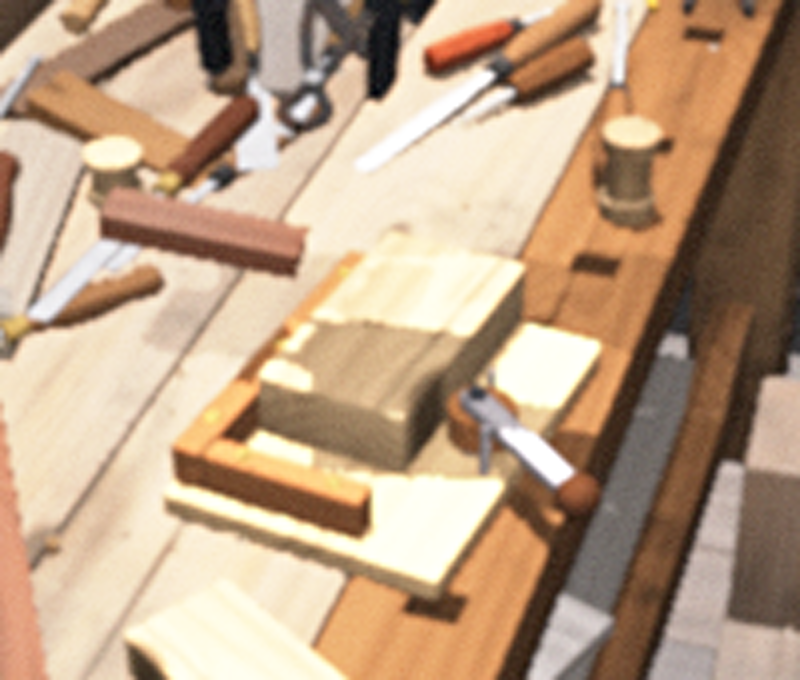

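The choices by pixel in the scene view:
- **Workpiece:** it's the block in the jig at (330,238), about 185 mm long. I ruled out the smaller block at (257,313) and the stack at (120,215).
- **Spool and tin:** the spool is at (409,210), not the one at (355,150). The tin is at (220,363).
- **Lever:** it stands at about 0.05 rad.

The crops confirm the block. Next I'll move above the butt end and shut the fingers.

Request:
carry_out:
  commands:
    - [[0,0,0.03,-3,-1.3,0,4],[0,0,0.06,-6,-2.6,0,0],[0,0,0.1,-9.5,-4,0,0],[0,0,0.129,-13,-5.5,1,0],[0,0,0.129,-15.7,-6.5,3,0],[0,0,0.129,-15.7,-6.5,6,0],[0,0,0.129,-15.7,-6.5,9,0],[0,0,0.129,-15.7,-6.5,10,0],[0,0,0.129,-15.7,-6.5,10,0]]
  force: 15

```text
clock: 0.9
tool_pos: [0.5581, -0.1563, 0.1442]
eef_rot: [0.751, 0.66, -0.002, -0.002]
contact_force: [0.2, -0.3, -0.3]
opening: 0.346
```

```bash
python3 - <<'E'
from plant import r
from fit import *
s=r.get_state();print(s["tool_pos"],s["eef_rot"],s["contact_force"],s["opening"],s["clock"])
for n in("side","wrist"):
    d=r.snapshot(n);cv2.imwrite(f"pics/{n}1.png",d["pixels"][:,:,::-1]);np.savez(n+"1.npz",**d)
E
```

```text
[ 0.55811215 -0.15628736  0.14423121] [ 0.75100935  0.66028499 -0.00164278 -0.00244746] [ 0.20537747 -0.33814521 -0.25540865] 0.3463558170146232 0.9
```

View pics/side1.png

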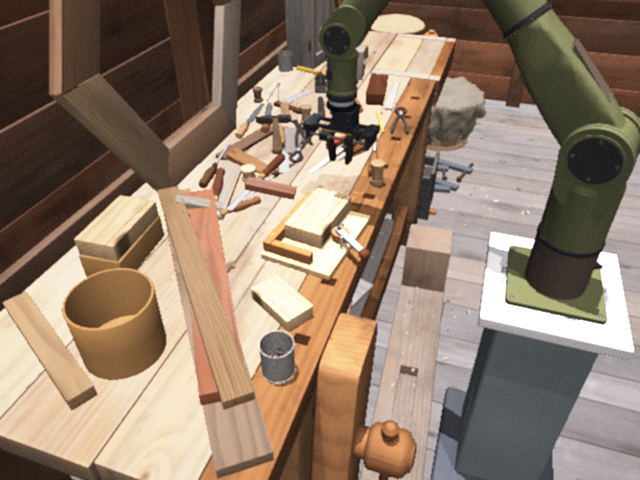

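View pics/wrist1.png

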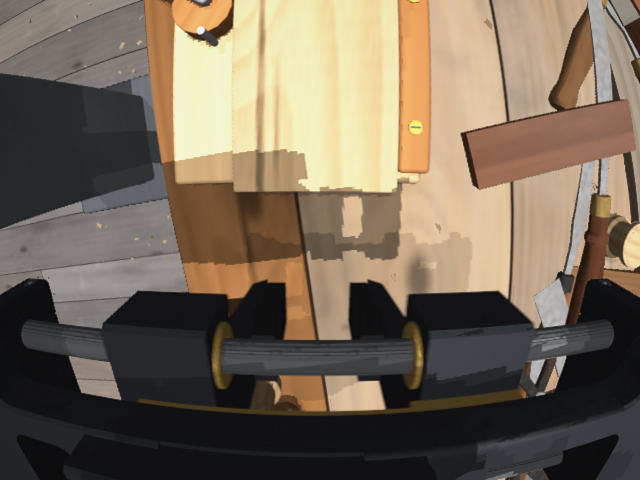

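```bash
python3 - <<'E'
from fit import *
j=np.load("jig.npz");M,t=j["M"],j["t"]
J=lambda q:(M.T@(np.array(q[:2])-t))*1000
d=np.load("wrist1.npz")
for u,v,z in((234,191,.063),(395,192,.063),(232,40,.063),(176,184,.018),(398,172,.048),(430,173,.048),(400,40,.048)):
    p=at(d,u,v,z);print(u,v,z,p,J(p))
print("tcp",J([.5581,-.1563]))
E
```

```text
234 191 0.063 [ 0.51420649 -0.11296327  0.063     ] [ -48.00882174 -134.60808501]
395 192 0.063 [ 0.61120584 -0.12621754  0.063     ] [  49.88948784 -135.29346059]
232 40 0.063 [ 0.52589133 -0.02049999  0.063     ] [-48.29723937 -41.40985022]
176 184 0.018 [ 0.4587231  -0.10530658  0.018     ] [-104.01608973 -134.14138971]
398 172 0.048 [ 0.61728392 -0.11589748  0.048     ] [  54.59165415 -124.27818441]
430 173 0.048 [ 0.63879287 -0.11866728  0.048     ] [  76.27820992 -124.26231623]
400 40 0.048 [ 0.62930272 -0.02983714  0.048     ] [ 55.45686422 -37.38696009]
tcp [   1.08749346 -171.94792401]
```

Request:
carry_out:
  commands:
    - [[0,0,0,0,0.1,2,0],[0,0,0,0,0.2,4.5,0],[0,0,0,0,0.2,7,0],[0,0,0,0,0.2,9.5,0],[0,0,0,0,0.2,10.7,0],[0,0,0,0,0.2,10.7,0],[0,0,0,0.5,0.2,10.7,0],[0,0,0,1,0.2,10.7,0]]
  force: 15

```text
clock: 1.67
tool_pos: [0.5648, -0.1474, 0.0415]
eef_rot: [0.751, 0.66, 0.001, 0.001]
contact_force: [-0.0, 0.3, 1.2]
opening: 0.004
```

Request:
carry_out:
  commands:
    - [[0,0,0,0.5,-0.4,0,0],[0,0,0,1,-0.4,0,0],[0,0,0,1.3,-0.4,0,0],[0,0,0,1.6,-0.4,0,0],[0,0,0,1.9,-0.4,0,0],[0,0,0,2.2,-0.4,0,0],[0,0,0,2.5,-0.4,0,0]]

```text
clock: 2.25
tool_pos: [0.5626, -0.1248, 0.0403]
eef_rot: [0.752, 0.659, -0.001, 0.001]
contact_force: [-1.3, -5.6, 4.7]
opening: 0.01
```

```bash
python3 - <<'E'
from plant import r
from fit import *
j=np.load("jig.npz");M,t=j["M"],j["t"]
J=lambda q:(M.T@(np.array(q[:2])-t))*1000
s=r.get_state();print(J(s["tool_pos"]),s["tool_pos"][2],s["contact_force"],s["clock"])
d=r.snapshot("wrist");cv2.imwrite("pics/w2.png",d["pixels"][:,:,::-1])
E
```

```text
[   1.4787487  -140.08727572] 0.04029719307126722 [-1.29778448 -5.56699272  4.73131999] 2.25
```

View pics/w2.png

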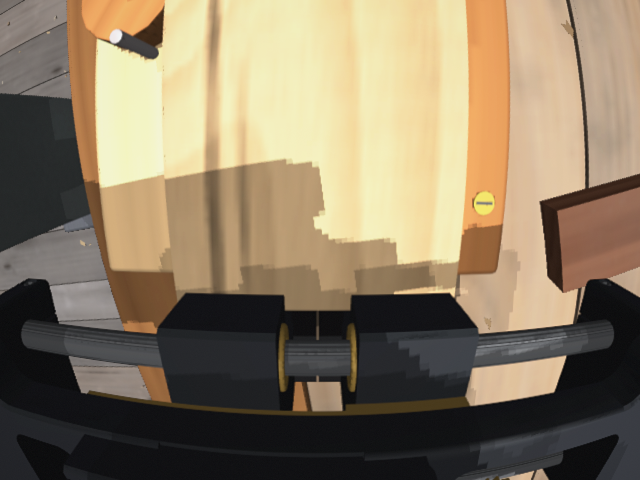

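Request:
carry_out:
  commands:
    - [[0,0,0,0.3,0,0,0],[0,0,0,0.6,0,0,0],[0,0,0,0.9,0,0,0],[0,0,0,1.2,0,0,0],[0,0,0,1.5,0,0,0],[0,0,0,1.8,0,0,0],[0,0,0,2.1,0,0,0],[0,0,0,2.4,0,0,0],[0,0,0,2.7,0,0,0],[0,0,0,3,0,0,0]]

```text
clock: 3.13
tool_pos: [0.5664, -0.095, 0.0403]
eef_rot: [0.752, 0.659, -0.001, 0.001]
contact_force: [-0.9, -5.8, 5.4]
opening: 0.005
```

```bash
cat > st.py <<'E'
from plant import r
from fit import *
j=np.load("jig.npz");M,t=j["M"],j["t"]
J=lambda q:(M.T@(np.array(q[:2])-t))*1000
def st():
    s=r.get_state();print(J(s["tool_pos"]),s["tool_pos"][2],M.T@s["contact_force"][:2],s["contact_force"][2],s["clock"],s["opening"]);return s
E
python3 -c "
from st import *
st();d=r.snapshot('side');np.savez('side3.npz',**d);crop(d['pixels'],220,130,420,300,4,'sd3.png')"
```

```text
[   1.47935186 -110.07120137] 0.04026667900758696 [-0.19903326 -5.85374247] 5.39881011917252 3.1333 0.0054822784387193535
```

View pics/sd3.png

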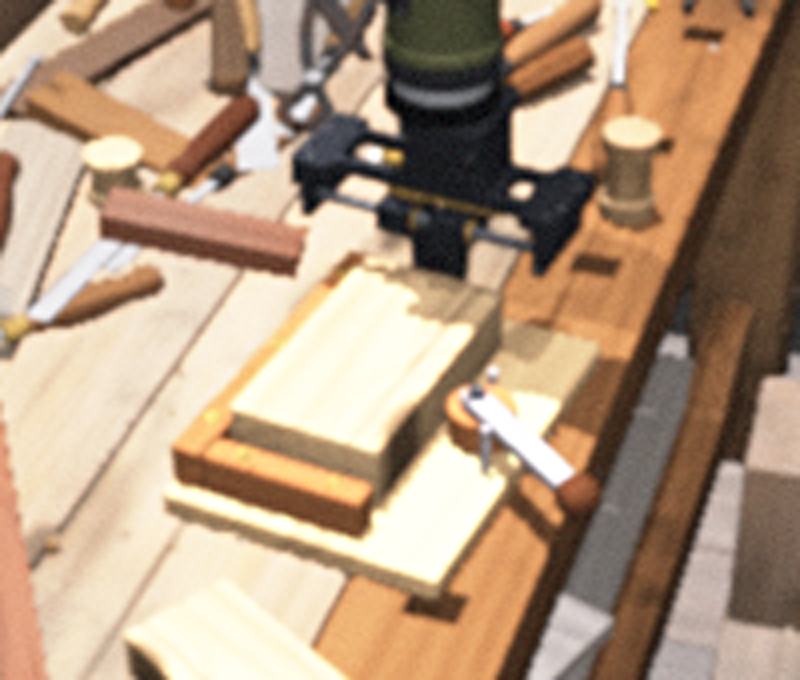

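The block is sliding straight with about 6 N, and its lead end is near the stop. I'll push the last stretch in small steps.

Request:
carry_out:
  commands:
    - [[0,0,0,0.2,0,0,0],[0,0,0,0.4,0,0,0],[0,0,0,0.55,0,0,0],[0,0,0,0.7,0,0,0],[0,0,0,0.8,0,0,0]]

```text
clock: 3.6
tool_pos: [0.5675, -0.0867, 0.0402]
eef_rot: [0.752, 0.659, -0.001, 0.001]
contact_force: [-0.5, -7.1, 6.1]
opening: 0.004
```

```bash
python3 -c "
from st import *
st()"
```

```text
[   1.46862977 -101.76504103] 0.04021918757144478 [ 0.43098473 -7.0968853 ] 6.117234784667942 3.6 0.0036251873245299084
```

Request:
carry_out:
  commands:
    - [[0,0,0,0.07,0,0,0],[0,0,0,0.14,0,0,0],[0,0,0,0.2,0,0,0]]

```text
clock: 3.85
tool_pos: [0.5677, -0.0849, 0.0402]
eef_rot: [0.752, 0.659, -0.001, 0.001]
contact_force: [-1.7, -7.5, 5.1]
opening: 0.008
```

Request:
carry_out:
  commands:
    - [[0,0,0,0.05,0,0,0],[0,0,0,0.1,0,0,0]]

```text
clock: 4.02
tool_pos: [0.5678, -0.0844, 0.0402]
eef_rot: [0.752, 0.659, -0.001, 0.001]
contact_force: [-0.7, -8.0, 4.7]
opening: 0.005
```

```bash
python3 -c "
from st import *
st();d=r.snapshot('side');np.savez('side4.npz',**d);crop(d['pixels'],255,215,335,275,8,'sd4.png')"
```

```text
[  1.47142697 -99.43004359] 0.04023636877959565 [ 0.30574055 -7.97857646] 4.664292639766617 4.0167 0.004893974592494261
```

View pics/sd4.png

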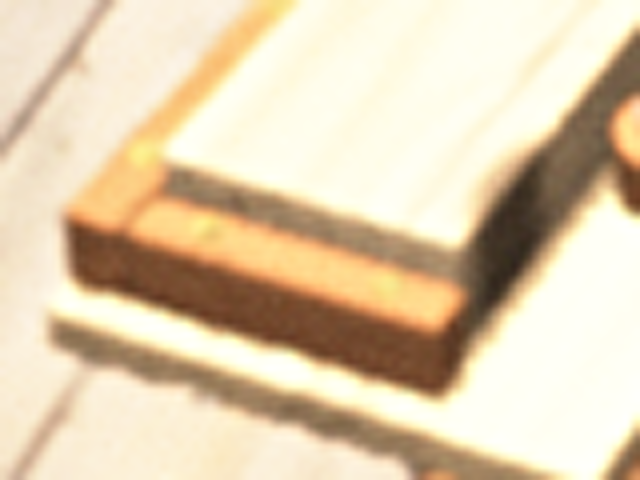

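Request:
carry_out:
  commands:
    - [[0,0,0,0.05,0,0,0],[0,0,0,0.1,0,0,0],[0,0,0,0.1,0,0,0]]

```text
clock: 4.32
tool_pos: [0.5677, -0.0844, 0.0402]
eef_rot: [0.752, 0.659, -0.002, 0.002]
contact_force: [-0.8, -8.4, 5.0]
opening: 0.006
```

Request:
carry_out:
  commands:
    - [[0,0,0,0.1,0,0,0],[0,0,0,0.2,0,0,0],[0,0,0,0.2,0,0,0]]

```text
clock: 4.57
tool_pos: [0.5677, -0.0844, 0.0403]
eef_rot: [0.753, 0.658, -0.003, 0.003]
contact_force: [-1.4, -12.3, 5.5]
opening: 0.006
```

The block has stalled against the stop at 12 N, so it's home. I'll back off, rise and go to the lever.

Request:
carry_out:
  commands:
    - [[0,0,0,-1,0,0,0],[0,0,0,-2.5,0,0,0],[0,0,0,-4,0,0,0],[0,0,0,-4,0,-2.5,0],[0,0,0,-4,0,-5,0],[0,0,0,-4,0,-8,0],[0,0,0,-2,-2,-8,0],[0,0,0,0,-4,-8,0],[0,0,0,2,-6,-8,0],[0,0,0,4,-8,-8,0]]

```text
clock: 5.4
tool_pos: [0.4932, -0.0267, 0.1198]
eef_rot: [0.751, 0.66, 0.001, -0.001]
contact_force: [0.3, 0.2, -0.3]
opening: 0.004
```

```bash
python3 -c "
from st import *
st();d=r.snapshot('wrist');np.savez('w5.npz',**d);cv2.imwrite('pics/w5.png',d['pixels'][:,:,::-1])"
```

```text
[-79.96315901 -51.72096182] 0.11980683735372125 [0.27478049 0.26487799] -0.3190903988058581 5.4 0.0035065952907951847
```

View pics/w5.png

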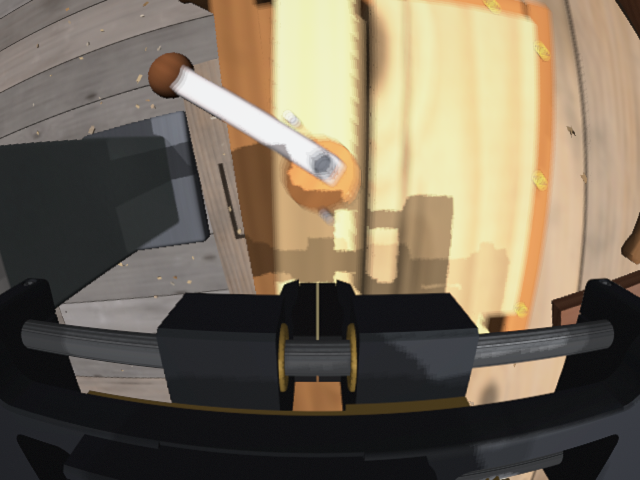

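Request:
carry_out:
  commands:
    - [[0,0,0,2.5,-0.6,0,0],[0,0,0,5,-1.2,0,0],[0,0,0,7.5,-1.8,0,0],[0,0,0,10,-2.5,0,0],[0,0,0,12,-3,0,0],[0,0,0,13.2,-3.1,0,0],[0,0,0,13.2,-3.1,0,0],[0,0,0,13.2,-3.1,0,0]]

```text
clock: 6.12
tool_pos: [0.4801, 0.1072, 0.1195]
eef_rot: [0.751, 0.661, 0.0, -0.0]
contact_force: [-0.3, -0.3, 0.1]
opening: 0.006
```

```bash
python3 -c "
from st import *
st();d=r.snapshot('scene');np.savez('s6.npz',**d);crop(d['pixels'],220,130,420,280,4,'s6.png')
d=r.snapshot('wrist');np.savez('w6.npz',**d);cv2.imwrite('pics/w6.png',d['pixels'][:,:,::-1])"
```

```text
[-110.15722464   79.33758989] 0.11953962858597325 [-0.20915103 -0.36327894] 0.07669954197814563 6.1167 0.005956913771574098
```

View pics/s6.png

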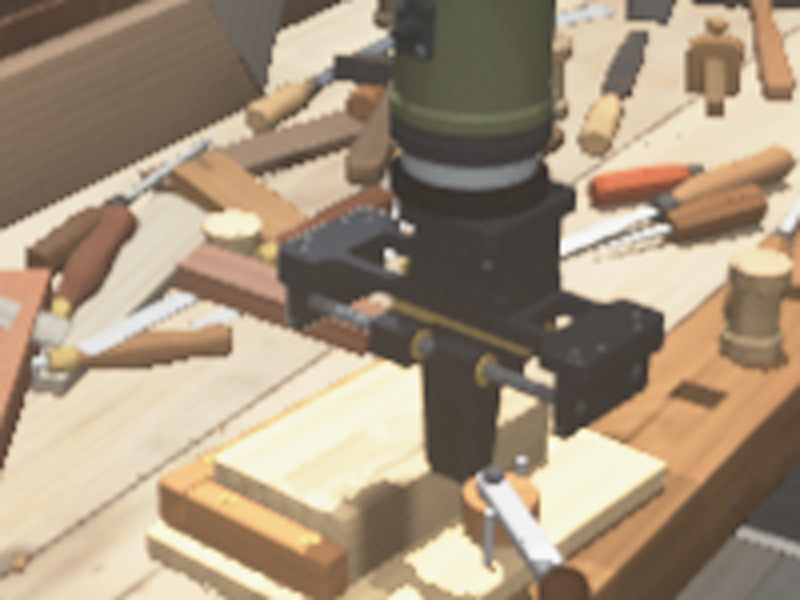

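View pics/w6.png

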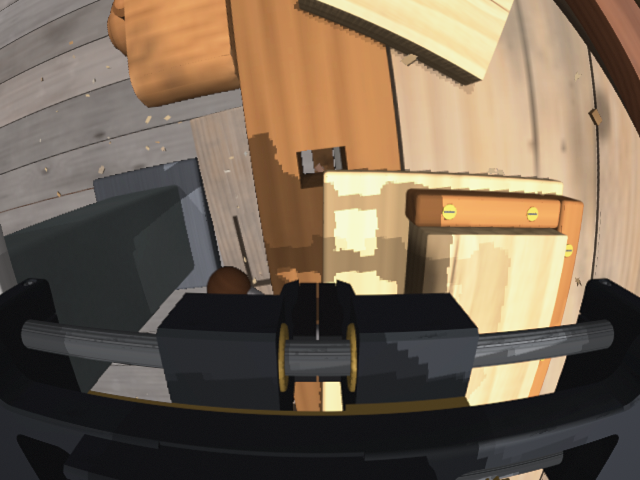

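```bash
python3 -c "
from st import *
d=np.load('w6.npz')
for u,v,z in((427,235,.063),(563,235,.063),(229,283,.05),(560,229,.048),(412,228,.048),(325,173,.018),(562,182,.018),(410,192,.048)):print(u,v,J(at(d,u,v,z)))
k=J(at(d,229,283,.05));print(np.arctan2(k[1],k[0]+74)-2.53)
for th in np.arange(2.55,4.45,.15):
  u=np.array([np.cos(th),np.sin(th)]);m=np.array([-u[1],u[0]]);h=9.4*abs(m[1])+17.5*abs(m[0])
  C=np.array([-74,0])+72*u-m*(8+h);print(round(th-2.53,2),C.round(1),(C-[-110.2,79.3]).round(1))
"
```

```text
427 235 [-48.57491062  94.37024596]
563 235 [46.47011287 94.65567268]
229 283 [-163.8578401    60.66167114]
560 229 [54.9143331  94.94562195]
412 228 [-53.58390338  94.71913669]
325 173 [-104.71039253  123.84139232]
562 182 [ 74.89620427 124.27496083]
410 192 [-55.95655169 116.18798679]
0.01778466266436851
0.02 [-119.5   61.4] [ -9.3 -17.9]
0.17 [-128.8   52.4] [-18.6 -26.9]
0.32 [-136.6   41.8] [-26.4 -37.5]
0.47 [-142.5   29.7] [-32.3 -49.6]
0.62 [-146.1   16.9] [-35.9 -62.4]
0.77 [-148.3    8.4] [-38.1 -70.9]
0.92 [-149.4   -0.6] [-39.2 -79.9]
1.07 [-149.3  -10.2] [-39.1 -89.5]
1.22 [-147.8  -20.1] [-37.6 -99.4]
1.37 [-144.7  -30. ] [ -34.5 -109.3]
1.52 [-140.   -39.8] [ -29.8 -119.1]
1.67 [-133.6  -49.1] [ -23.4 -128.4]
1.82 [-125.4  -57.5] [ -15.2 -136.8]
```

The block's lead end measures at y≈94.5 mm and the lever at about 0.02 rad. Descending beside the bar now.

Request:
carry_out:
  commands:
    - [[0,0,0,0,0,2,0],[0,0,0,0,0,4,0],[0,0,0,0,0,6,0],[0,0,0,0,0,7.5,0],[0,0,0,0,0,7.9,0],[0,0,0,0,0,7.9,0],[0,0,0,-0.5,-0.3,7.9,0],[0,0,0,-0.9,-0.5,7.9,0]]

```text
clock: 6.88
tool_pos: [0.4742, 0.0974, 0.0415]
eef_rot: [0.751, 0.66, 0.0, 0.0]
contact_force: [0.3, -0.6, -0.1]
opening: 0.003
```

```bash
python3 -c "
from st import *
st();d=r.snapshot('scene');crop(d['pixels'],270,180,420,300,5,'s7.png')"
```

```text
[-114.67243782   68.90975326] 0.04153398552238261 [ 0.34117473 -0.58911397] -0.09462117768674183 6.8833 0.003114745412343277
```

View pics/s7.png

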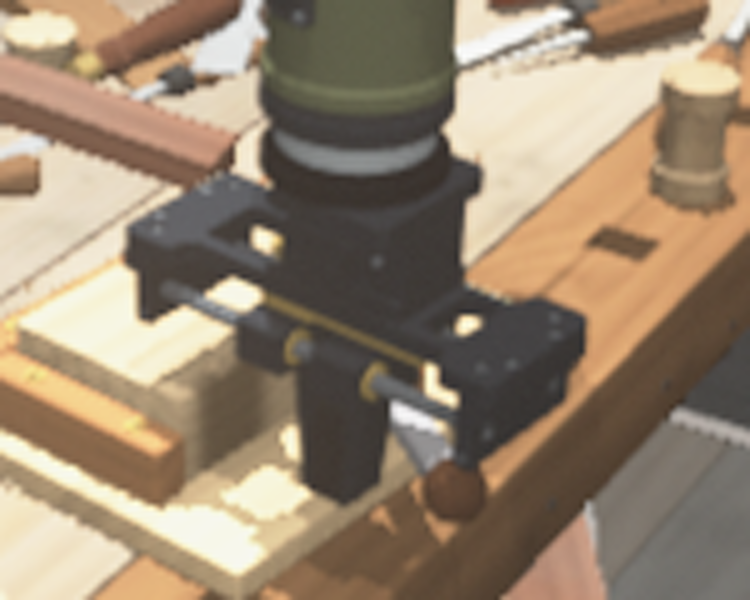

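Request:
carry_out:
  commands:
    - [[0,0,0,-0.4,-0.25,0,0],[0,0,0,-0.75,-0.5,0,0],[0,0,0,-1.2,-0.95,0,0],[0,0,0,-1.65,-1.4,0,0],[0,0,0,-2.2,-1.8,0,0],[0,0,0,-2.7,-2.2,0,0]]

```text
clock: 7.43
tool_pos: [0.4489, 0.0741, 0.0409]
eef_rot: [0.751, 0.66, 0.001, 0.0]
contact_force: [1.5, 1.5, -0.1]
opening: 0.009
```

```bash
python3 -c "
from st import *
st();d=r.snapshot('scene');crop(d['pixels'],270,180,420,300,5,'s8.png')"
```

```text
[-136.80409854   42.46689012] 0.04087263403463355 [1.32093034 1.65890501] -0.06158916806635252 7.4333 0.008823750329895446
```

View pics/s8.png

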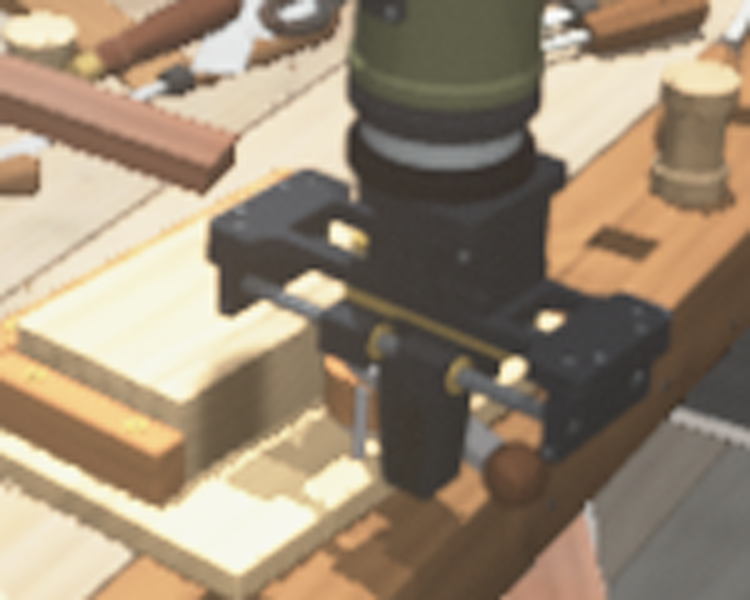

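Request:
carry_out:
  commands:
    - [[0,0,0,-0.6,-0.3,0,0],[0,0,0,-1.2,-0.55,0,0],[0,0,0,-1.8,-0.75,0,0],[0,0,0,-2.4,-0.9,0,0],[0,0,0,-3,-1.05,0,0],[0,0,0,-3.6,-1.2,0,0],[0,0,0,-4.3,-1.3,0,0]]

```text
clock: 8.07
tool_pos: [0.4339, 0.0434, 0.0422]
eef_rot: [0.751, 0.661, -0.004, -0.003]
contact_force: [1.4, 2.0, 0.6]
opening: 0.007
```

```bash
python3 -c "
from st import *
st();d=r.snapshot('scene');crop(d['pixels'],270,180,420,300,5,'s9.png')"
```

```text
[-147.7602204    10.13578145] 0.042180953911673355 [1.0874062  2.16253136] 0.5956093170853347 8.0667 0.006993919487214339
```

View pics/s9.png

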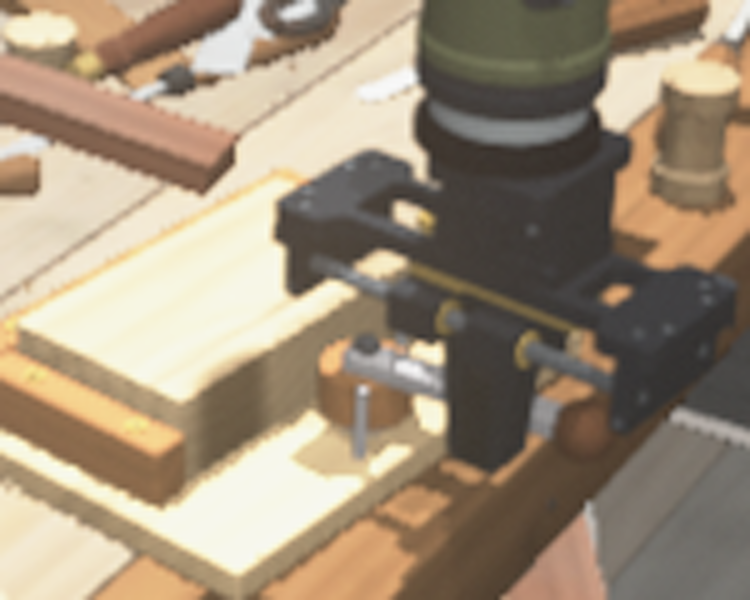

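```bash
python3 -c "
from st import *
s=st();print(s['q'].round(2),s['qd'].round(2))"
```

```text
[-148.38724539    8.10399241] 0.042152886764923306 [1.55014525 2.74725213] 0.4089105257817647 8.1167 -6.944443147764775e-08
[-0.16  0.88 -0.07  2.25  1.24  0.06 -1.57] [-0.02  0.    0.03 -0.   -0.48 -0.02  0.47]
```

Request:
carry_out:
  commands:
    - [[0,0,0,0,0,0,0],[0,0,0,0,0,0,0]]

```text
clock: 8.28
tool_pos: [0.4327, 0.0418, 0.0421]
eef_rot: [0.751, 0.66, -0.006, -0.002]
contact_force: [-0.3, 1.2, 0.0]
opening: 0.006
```

```bash
python3 -c "
from st import *
s=st();print(s['q'].round(2),s['qd'].round(2))"
```

```text
[-148.68665369    8.37267293] 0.042105986277148684 [-0.48650625  1.16022779] 0.015928632514232398 8.2833 0.006397936630356835
[-0.16  0.88 -0.07  2.25  1.21  0.06 -1.55] [-0.01  0.    0.01 -0.    0.   -0.   -0.01]
```

The wrist joint q6 is near its lower limit (0.06 against 0.04) this close in. I'll tilt the tool slightly so the fingertips lean toward the robot, and work a bit nearer the pivot.

Request:
carry_out:
  commands:
    - [[0.05,0,0,0,0.3,0,0],[0.1,0,0,0,0.6,0,0],[0.15,0,0,0,0.8,0,0],[0.18,0,0,0,0.8,0,0],[0.18,0,0,0,0.8,0,0]]

```text
clock: 8.7
tool_pos: [0.4418, 0.0417, 0.0417]
eef_rot: [0.749, 0.655, -0.064, -0.072]
contact_force: [0.8, 1.0, 1.1]
opening: 0.004
```

```bash
python3 -c "
from st import *
s=st();print(s['q'].round(2),s['qd'].round(2),R.from_quat(s['eef_rot']).as_matrix().round(3).tolist())
d=r.snapshot('scene');crop(d['pixels'],270,180,420,300,5,'s10.png')"
```

```text
[-139.66584329    9.43539651] 0.041740329309160704 [0.66341538 1.0994481 ] 1.0908636710106172 8.7 0.004140131609647396
[ 0.19  0.97 -0.59  2.05  0.82  0.57 -1.13] [-0.06 -0.03  0.06  0.07  0.1  -0.09 -0.1 ] [[0.133, 0.973, -0.19], [0.991, -0.13, 0.024], [-0.001, -0.192, -0.981]]
```

View pics/s10.png

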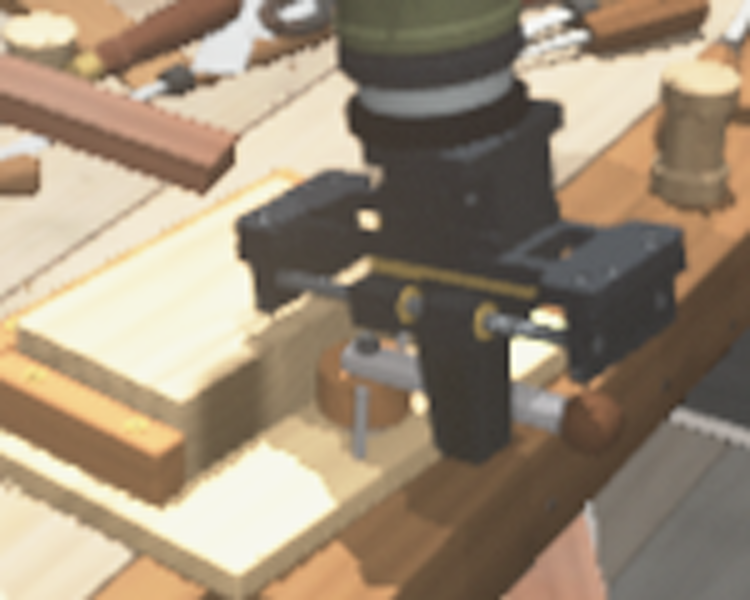

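Request:
carry_out:
  commands:
    - [[0,0,0,-0.5,0,0,0],[0,0,0,-1,0,0,0],[0,0,0,-1.5,-0.05,0,0],[0,0,0,-2,0,0,0],[0,0,0,-2.4,0.05,0,0],[0,0,0,-2.85,0.12,-0.02,0],[0,0,0,-3.25,0.23,-0.04,0]]

```text
clock: 9.33
tool_pos: [0.4388, 0.0105, 0.0427]
eef_rot: [0.747, 0.658, -0.064, -0.07]
contact_force: [0.6, 5.3, 1.4]
opening: 0.005
```

```bash
python3 -c "
from st import *
s=st();print(s['q'].round(2))
d=r.snapshot('scene');crop(d['pixels'],270,180,420,300,5,'s11.png')"
```

```text
[-138.64587913  -21.87637077] 0.04266811983122892 [-0.07234861  5.30896921] 1.3721921817182494 9.3333 0.0050493953936272306
[ 0.25  0.96 -0.58  2.06  0.84  0.57 -1.08]
```

View pics/s11.png

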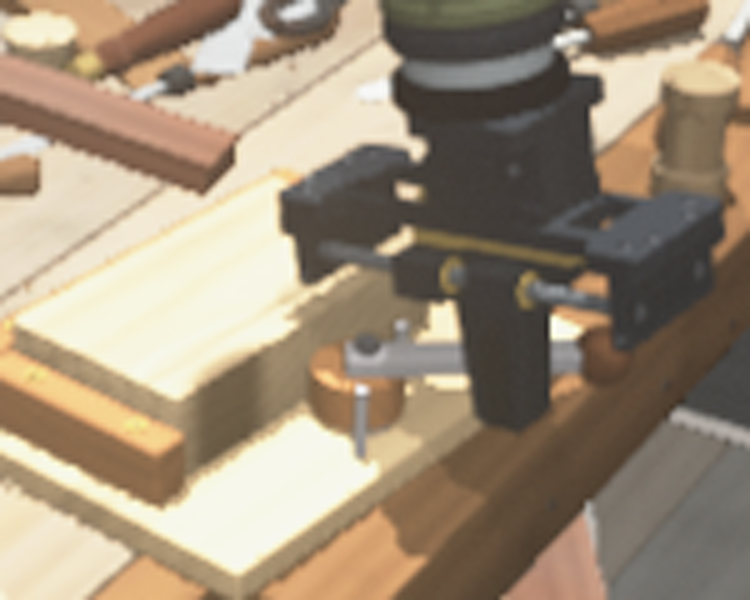

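Request:
carry_out:
  commands:
    - [[0,0,0,-0.35,0.15,-0.03,0],[0,0,0,-0.7,0.32,-0.06,0],[0,0,0,-1,0.5,-0.1,0],[0,0,0,-1.3,0.65,-0.13,0],[0,0,0,-1.6,0.83,-0.16,0],[0,0,0,-1.85,1,-0.2,0]]

```text
clock: 9.88
tool_pos: [0.4465, -0.0104, 0.0425]
eef_rot: [0.747, 0.657, -0.065, -0.07]
contact_force: [-2.6, 6.3, 0.5]
opening: 0.009
```

```bash
python3 -c "
from st import *
s=st();print(s['q'].round(2))
d=r.snapshot('scene');crop(d['pixels'],270,180,420,300,5,'s12.png')"
```

```text
[-128.34983494  -41.5491941 ] 0.04248005831106914 [-3.37677038  5.9098635 ] 0.5321118713954671 9.8833 0.009054945330290208
[ 0.29  0.97 -0.59  2.04  0.84  0.6  -1.03]
```

View pics/s12.png

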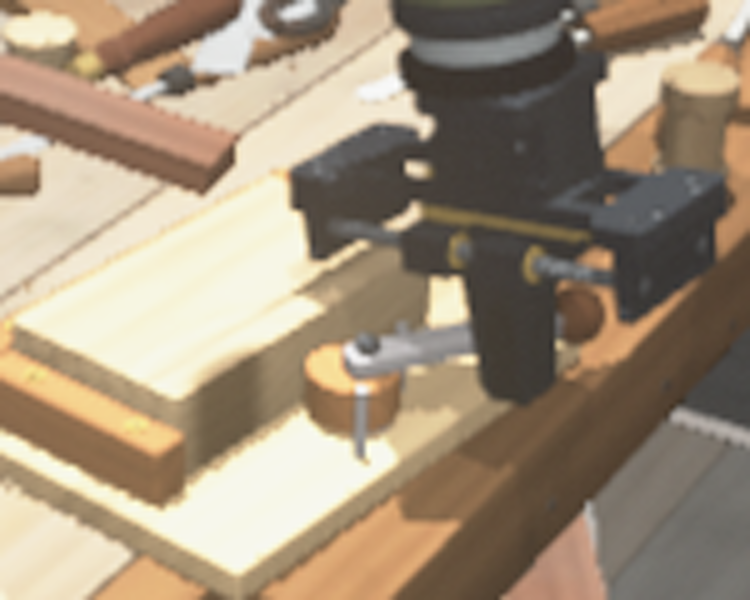

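Request:
carry_out:
  commands:
    - [[0,0,0,-0.22,0.2,-0.04,0],[0,0,0,-0.4,0.38,-0.07,0],[0,0,0,-0.55,0.55,-0.11,0],[0,0,0,-0.65,0.7,-0.14,0]]

```text
clock: 10.27
tool_pos: [0.4523, -0.0181, 0.0425]
eef_rot: [0.748, 0.657, -0.065, -0.07]
contact_force: [-1.7, 4.9, 1.9]
opening: 0.003
```

```bash
python3 -c "
from st import *
s=st()
d=r.snapshot('scene');crop(d['pixels'],270,180,420,300,5,'s13.png')"
```

```text
[-121.60725502  -48.43717191] 0.042494026770792406 [-2.30687644  4.59640543] 1.8574302767490873 10.2667 0.0033758740946221305
```

View pics/s13.png

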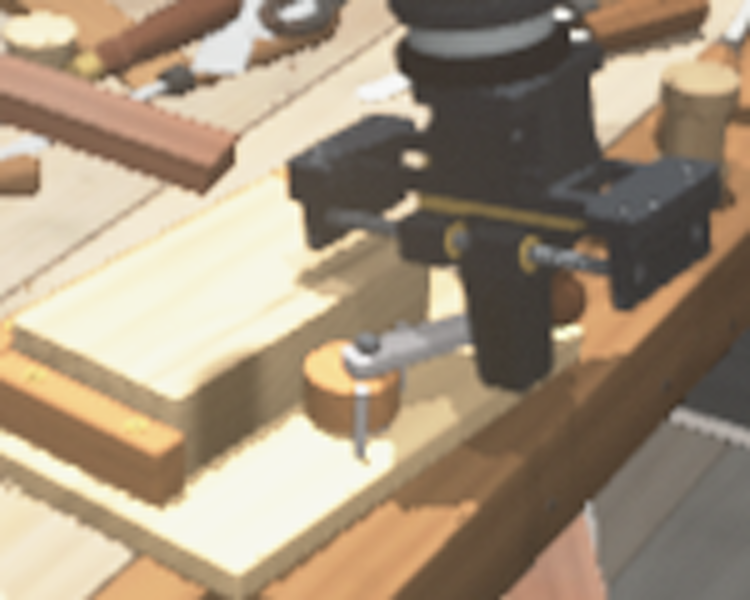

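```bash
python3 -c "
from st import *
d=np.load('s6.npz')
for n,c in(('s13',(570,298)),('s12',(580,313)),('s7',(455,488)),('s11',(606,355))):
  k=J(at(d,c[0]/5+270,c[1]/5+180,.05,False));print(n,k,np.hypot(k[0]+74,k[1]),(np.arctan2(k[1],k[0]+74)%6.283)-2.53)"
```

```text
s13 [-116.14096338 -104.10344461] 112.30934054748205 1.7975671423521082
s12 [-127.17982542  -95.70354362] 109.48635574408428 1.6750158253623648
s7 [-166.02434065   56.75300244] 108.11744797641121 0.05897162433030401
s11 [-156.25021052  -72.4739937 ] 109.62470931848667 1.333704600505131
```

Request:
carry_out:
  commands:
    - [[0,0,0,-0.12,0.15,-0.03,0],[0,0,0,-0.2,0.28,-0.05,0],[0,0,0,-0.28,0.4,-0.08,0]]

```text
clock: 10.57
tool_pos: [0.455, -0.0209, 0.0425]
eef_rot: [0.747, 0.657, -0.066, -0.071]
contact_force: [-6.3, 8.4, 1.1]
opening: 0.006
```

```bash
python3 -c "
from st import *
s=st()
d=r.snapshot('scene');np.savez('s14.npz',**d);crop(d['pixels'],270,180,420,300,5,'s14.png')"
```

```text
[-118.57917605  -50.89925718] 0.042491397673376105 [-7.32679726  7.53927947] 1.0556552289183483 10.5667 0.005551288861979971
```

View pics/s14.png

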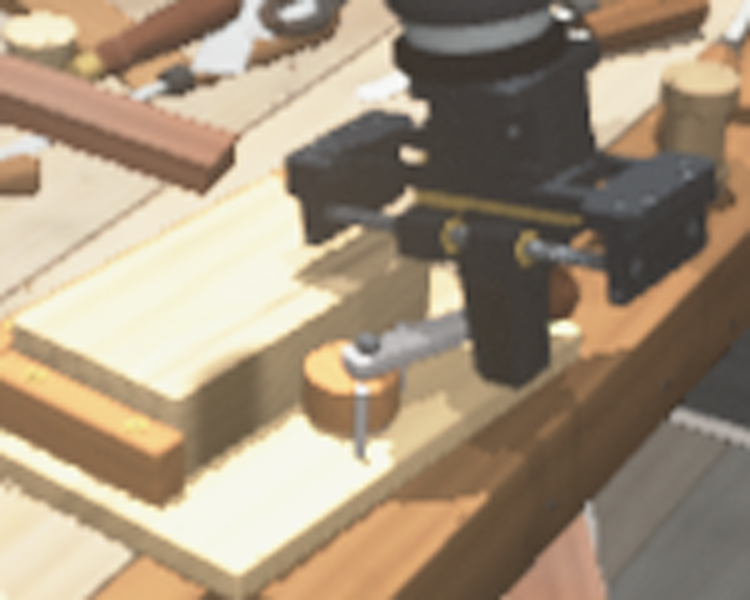

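Request:
carry_out:
  commands:
    - [[0,0,0,-0.05,0.1,-0.02,0],[0,0,0,-0.08,0.2,-0.04,0],[0,0,0,-0.08,0.2,-0.04,0]]

```text
clock: 10.87
tool_pos: [0.455, -0.0209, 0.0425]
eef_rot: [0.747, 0.658, -0.067, -0.073]
contact_force: [-9.3, 8.9, 2.0]
opening: 0.004
```

```bash
python3 -c "
from st import *
s=st()"
```

```text
[-118.53111061  -50.86183125] 0.042476584850126245 [-10.39630071   7.6779646 ] 2.039758992411567 10.8667 0.004243356588601085
```

Stalled at the pin with about 13 N. I'll back straight off the bar, rise, and check.

Request:
carry_out:
  commands:
    - [[0,0,0,0.2,-0.7,0.14,0],[0,0,0,0.5,-1.5,0.2,0],[0,0,0,0.6,-2,0.2,0],[0,0,0,0.6,-2.3,-1.5,0],[0,0,0,0.6,-2.6,-4,0],[0,0,0,0.6,-2.6,-6.5,0],[0,0,0,0.6,-2.6,-9,0],[0,0,0,0,-1,-12,0],[0,0,0,-2,-1,-14,0],[0,0,0,-4,-1,-14,0]]

```text
clock: 11.7
tool_pos: [0.4742, -0.0642, 0.1856]
eef_rot: [0.748, 0.657, -0.062, -0.066]
contact_force: [0.4, -0.8, -1.2]
opening: 0.006
```

Request:
carry_out:
  commands:
    - [[-0.06,0,0,-3,1,-2,0],[-0.12,0,0,-6,2,-3,0],[-0.18,0,0,-8,3,-3,0],[-0.18,0,0,-8,3,-3,0],[-0.18,0,0,-8,3,-3,0]]

```text
clock: 12.12
tool_pos: [0.494, -0.1495, 0.2063]
eef_rot: [0.752, 0.659, -0.006, -0.002]
contact_force: [0.6, 0.4, -0.7]
opening: 0.006
```

```bash
python3 -c "
from st import *
s=st()
d=r.snapshot('side');np.savez('sd15.npz',**d);crop(d['pixels'],240,150,400,270,5,'sd15.png')
d=r.snapshot('wrist');np.savez('w15.npz',**d);cv2.imwrite('pics/w15.png',d['pixels'][:,:,::-1])"
```

```text
[ -63.33546651 -173.4203277 ] 0.20627673172345098 [0.56132373 0.49086862] -0.7335708629239794 12.1167 0.006267707858347153
```

View pics/sd15.png

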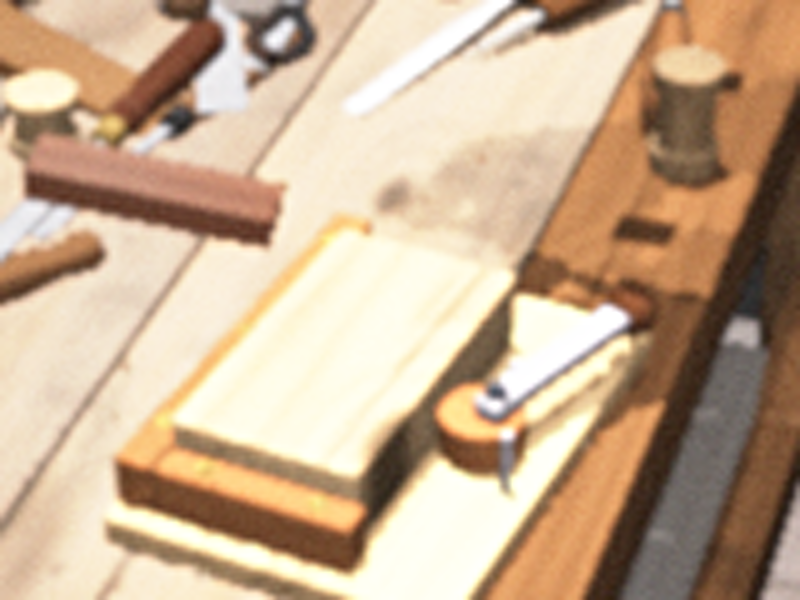

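View pics/w15.png

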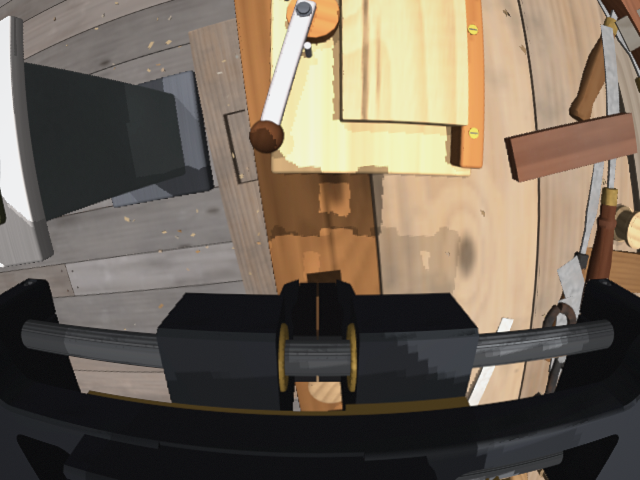

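```bash
python3 -c "
from st import *
d=np.load('w15.npz')
k=J(at(d,266,136,.05));p=J(at(d,303,9,.058));print('knob',k,'pivot',p,(np.arctan2(k[1],k[0]+74)%6.283)-2.53,(np.arctan2(*(k-p)[::-1])%6.283)-2.53)
for u,v,z in((341,121,.063),(467,125,.063),(468,40,.063),(460,166,.048),(483,166,.048),(272,172,.018)):print(u,v,J(at(d,u,v,z)))
print(st()['qd'].round(3))
crop(d['pixels'],240,0,500,190,3,'w15c.png')
"
```

```text
knob [-104.6773637  -101.49965017] pivot [-74.98639143  -0.11472463] 1.8886921140380912 1.897315746295671
341 121 [-46.5135191  -90.75212348]
467 125 [ 52.87834987 -89.24925039]
468 40 [ 54.30450456 -19.55301938]
460 166 [  53.93331034 -123.11481021]
483 166 [  75.37128342 -121.99575744]
272 172 [-104.67974067 -133.24720541]
[ -62.6708646  -170.49216164] 0.2063181683165963 [-0.36325032  0.44461291] 0.19046225320136234 12.2167 0.0014928067010763814
[-0.017  0.006 -0.01  -0.004  0.001 -0.003  0.001]
```

View pics/w15c.png

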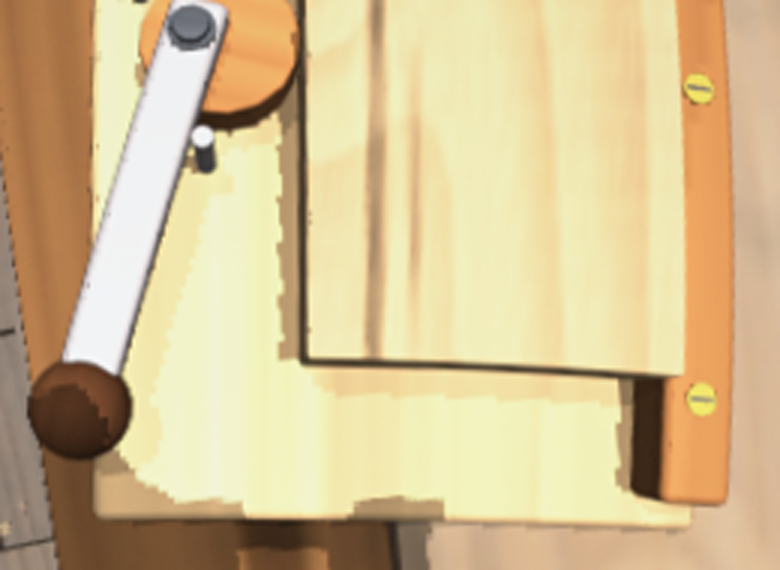

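The lever reads about 1.89 rad, and the block's butt end is at y≈-90 mm. I'll look from above at the other end.

Request:
carry_out:
  commands:
    - [[0,0,0,3,1.5,-1,0],[0,0,0,6,3,-2,0],[0,0,0,9,4.5,-3,0],[0,0,0,12,6,-4,0],[0,0,0,15,7,-4,0],[0,0,0,17,7,-4,0],[0,0,0,17,7,-4,0],[0,0,0,17,7,-4,0],[0,0,0,17,7,-4,0]]

```text
clock: 12.97
tool_pos: [0.5863, 0.0119, 0.2442]
eef_rot: [0.751, 0.66, -0.006, -0.002]
contact_force: [0.4, -1.1, -0.9]
opening: 0.006
```

```bash
python3 -c "
from st import *
s=st()
d=r.snapshot('wrist');np.savez('w16.npz',**d);crop(d['pixels'],180,30,500,300,2.4,'w16.png')
d=r.snapshot('scene');cv2.imwrite('pics/s16.png',d['pixels'][:,:,::-1])"
```

```text
[ 7.46926417 -1.48198019] 0.24418044979824552 [ 0.58078212 -1.08048011] -0.9221213296039803 12.9667 0.005806235030609511
```

View pics/w16.png

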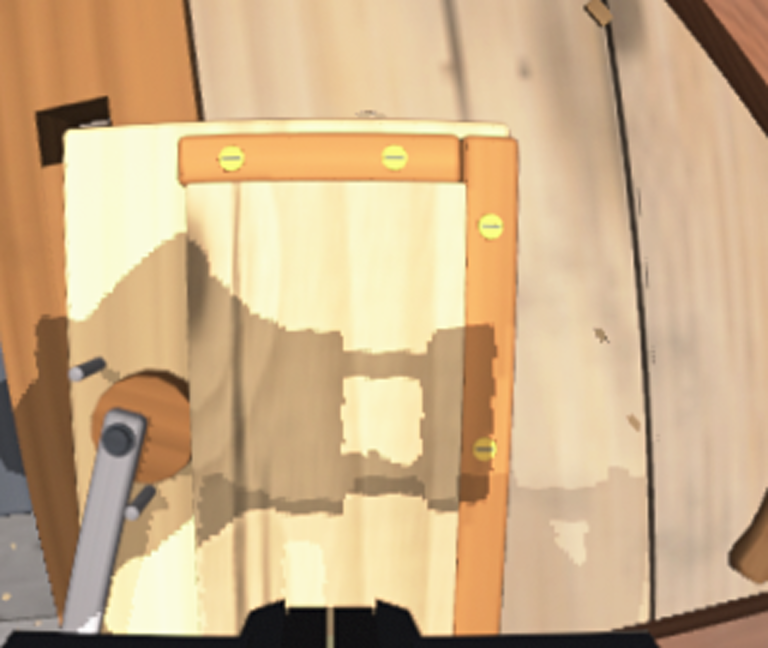

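View pics/s16.png

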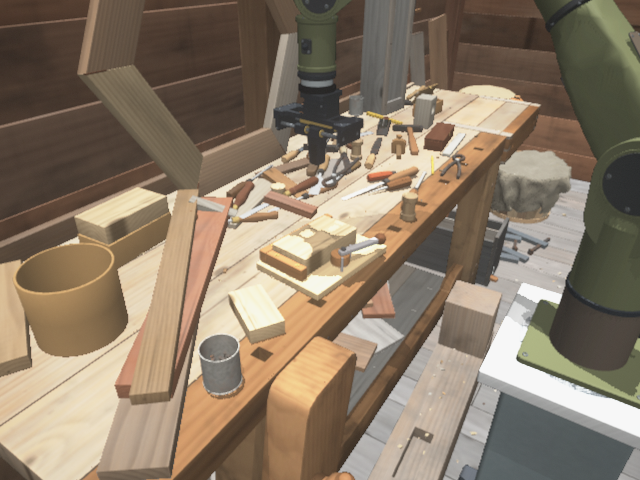

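The top view shows the block flush with both the stop and the fence, with no visible gap at (465,183) or along x≈463, and the bar against its pin at (140,500). The tin (220,363) and spool (409,208) are where they were. The arm is clear, so I'm handing in.

```bash
python3 -c "
from plant import r
print(r.finish_job())"
```

```text
the job is handed in; nothing more can be done
None
```

I pushed the oak block along the fence to the end stop, then swung the cam lever round to its stop pin. Backing the arm off and handing in came at about 13 s of the 53 s allowed.

- **Block:** It slid with 6 to 8 N and stalled at the stop with about 12 N. With the lever still open, its lead end measured y ≈ 94.5 mm (home is 95). After clamping, its butt end measured about -90 mm, and from above there was no visible gap at the fence or the stop.
- **Lever:** It started at about 0.02 to 0.05 rad and stalled at the pin with about 13 N. The last camera reading gave about 1.89 rad.
- **Bystanders:** The nail tin and the spool look unmoved in the last picture, which I checked by eye only.
- **Problem on the way:** Partway through the swing the arm came up against a wrist joint limit. I tilted the tool about 0.18 rad and pushed nearer the pivot; contact stayed gentle.
- **Disagreement:** In the last close wrist view, the two corners of the butt end differ by 1.5 mm along y (-90.8 and -89.2). The board and fence points in that view are off by about the same amount, so I put it down to camera error, not a skewed block.

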